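Hang the washed clamp hoops on the drip hook

ROBOT

A 6-joint arm with a two-finger parallel gripper is mounted at the origin on the work surface. World frame = base frame: x ahead of the robot, y to its left, z up, the work surface at z = 0. Lengths are in mm, angles in rad, forces in N, time in s.
With the tool pointing down it reaches from about 375 to 825 mm from the base axis. Payload 5.5 kg.
Tool frame: the origin (TCP) lies at the very end of the fingers, on their centre line; the grasp point (between the pads) lies 19 mm behind it; z points along the fingers, x is the direction in which the jaws open and shut, and the axes are right-handed (so a half turn about z gives the same grasp; the last joint's range is limited). The gripper opens to 85 mm and grips with 20 to 120 N. Pads are 22 mm wide; open, the fingers measure 114 mm over their backs; the gripper's body (76 mm by 85 mm) begins 54 mm behind the grasp point. The pads swing forward as they close: fully open they stand 13 mm farther back than shut.
Start: joints at [1.218, 0.314, -0.047, 1.21, 0, 1.571], TCP at [207.312, 563.042, 231.299] pointing down, gripper open.
Joint ranges: [-2.67, 2.67], [-0.69, 1.73], [-1.03, 1.25], [-2.08, 2.16], [-1.42, 1.45], [-3.14, 3.14]. Speed limits (rad/s): [2.39, 2.39, 3.01, 3.14, 3.14, 3.14].

INTERFACE

Orientations are given as a unit quaternion [w, x, y, z].
In Python, from station import manip gives the robot as it stands. The module is installed in compiled form; this text tells all that it offers.
- The arm moves only by the shell command python3 -m pendant 'ROWS' [FORCE]. ROWS is JSON, a list that holds one entry, the list of rows, each a list of 7 numbers: the shift along the world's x, y, z in m, then the turn, a rotation vector about the world's x, y, z in rad, then the opening, from 0 (shut) to 1 (fully open). In form: [[[x, y, z, wx, wy, wz, grip], ...]]. A call has 1 to 12 rows; each row shifts and turns the pose as measured when the row begins; what a row does not reach is not made up. A row lasts 1/8 s, in which the tool goes at most 62.5 mm and 10.7 degrees, less where a joint would pass 70% of its speed; a pose out of reach is approached as far as the arm can. A call is refused whole if a number of a shift passes 0.0625 or a number of a turn 0.188, either way. A call with a gripper value outside its range is refused whole. The fingers move at their own pace and stop on an object; FORCE is the grip in N (left out, the last holds). Time passes only in rows, so rows that do not move let the fingers close. It gives the time, the measured TCP pose, the force and the opening at its end, in the units of the state.
- manip.observe(): the state, without advancing time (a new reading comes with each control period).
- manip.snapshot(name): name is "scene" or "top"; returns (picture, depth): 420x560x3 uint8, blue, green, red; 420x560 float32, mm along the optical axis (not along the pixel's ray), 0 where there is no reading.
- manip.get_calibration(name): a dict with "fx", "fy", "cx", "cy" (pixels), "k1" (the pictures are not rectified: a ray, as slopes to the right and down, at radius r is drawn at 1 + k1 r^2 times it, then the intrinsics apply), "eye" and "rotation" of the camera in the world. Camera axes: x right, y down, z forward; pixel columns grow to the right and rows downward; lengths in mm; the calibration is good to about 2 mm. A picture is of the moment at which its call begins. get_calibration takes no time and is no camera call.
- manip.close_job(): hands the job in, once; it reports no verdict.
The state is a dict: "time_s": time; "qpos": joint angles; "joint_vel": joint speeds; "effort": joint torques, N m; "ee_pos": TCP position; "eef_rot": TCP orientation; "force": force on the tool from outside, world axes, zero at the start; "wrist_torque": the same for the moment, N m; "gripper_width": finger opening in mm.
Only numpy, scipy, OpenCV 4.12 (cv2) and the standard library are available. Lean on these libraries where they do the work, as an engineer would, in place of code of your own. Each camera call takes 0.05 s, during which the arm holds its last target. There are 200 camera calls.

TASK

Take the two washed steel clamp hoops out of the drying rack and hang both by their rims on the high J-hook to drip dry: the larger hoop on the back half of the hook, between the post and the collar, and the smaller one on the front half, between the collar and the upturned tip. Leave the bottles and the cup where they stand, and leave the hoops hanging still.

Things in the scene. Friction and masses are not known exactly. Their poses are not given: they have to be found in the camera images.
- hoop_large_center (a point): Middle of the larger steel hoop: a flat ring, 164 mm outside, 140 mm hole (rim 12 mm wide radially), 10 mm thick, 0.2 to 0.4 kg. z is the hoop's axis, normal to its plane; x and y lie in the plane. At the start it leans in one of the rack's two places (which one varies): z points away from the rack's front and up, and -x points up the slope to the top of the rim.
- hoop_small_center (a point): Middle of the smaller steel hoop: a flat ring, 132 mm outside, 108 mm hole (rim 12 mm wide radially), 10 mm thick, 0.17 to 0.31 kg. Axes as for the larger hoop. It starts leaning in the rack's other place.
- rack: Fixed grey drying rack, all below 90 mm; origin on the table. Base plate 12 mm thick, x -133 to +97, y -105 to +105 mm. Two parallel places, one behind the other, at x = -45 and +45 mm: a hoop's lowest edge stands there on the plate between low stops and the hoop leans 35 degrees from upright towards -x, the rack's front. Hoops come out freely along their own leaning plane.
- front_bar (a point): Middle of the steel bar (8 mm thick, 192 mm long along the rack's y, its axis 85 mm above the table, on a post at each end) on which the hoop in the rack's front place leans; it touches the hoop's underside 92 mm up the slope from the hoop's lowest edge. The back place has the same bar 90 mm farther along the rack's +x.
- hook_bar (a point): Middle of the hook's fixed level steel bar (10 mm thick), on its axis, 300 mm above the table; x along the bar, z up. At +x (away from the tip) an 18 mm post centred at x = 70 mm, top 12 mm above the axis. A collar here (24 mm disc, 6 mm thick) parts a back seat (x 3 to 61 mm) from a front seat (x -3 to -70 mm). A hung hoop's plane crosses the bar, its centre 65 (larger) or 49 mm (smaller) below.
- hook_tip (a point): Top of the J-hook's upturned free end (10 mm thick, round), 30 mm above the bar's axis and 83 mm from the bar's middle towards -x of the hook_bar frame, roughly to the robot. A white drip tray, 200 x 180 x 18 mm, lies under the hook, centred below the bar's middle.
- tall_bottle: Bystander: amber bottle, 68 mm in diameter, 165 mm tall, standing; origin at the centre of its underside, z up.
- beaker: Bystander: white cup, 70 mm in diameter, 90 mm tall, standing; origin at the centre of its underside, z up.
- detergent: Bystander: yellow bottle, 80 mm in diameter, 200 mm tall, standing; origin at the centre of its underside, z up.

How it is judged (in metres and radians):
At the end, for the whole second after the job is handed in: Both hoops hang still and released on the hook by their rims, centres under the bar (within 25 mm sideways, within about 11 mm of the hanging height): the larger between post and collar, the smaller between collar and tip; speeds under 0.15 m/s (x of hoop_large_center in the frame of hook_bar between 0.003 and 0.062 m and y of hoop_large_center in the frame of hook_bar between -0.025 and 0.025 m and z of hoop_large_center in the frame of hook_bar between -0.075 and -0.053 m and x of hoop_small_center in the frame of hook_bar between -0.078 and -0.003 m and y of hoop_small_center in the frame of hook_bar between -0.025 and 0.025 m and z of hoop_small_center in the frame of hook_bar between -0.059 and -0.037 m and linear speed of each of hoop_large, hoop_small below 0.15 m/s); the robot touches nothing.
It fails at once if a bystander bottle or the cup is pushed more than 30 mm from its place (distance of any of tall_bottle, beaker, detergent from where it was at the start of the episode above 0.03 m).
It fails at once if a bystander bottle or the cup is tipped more than 30 degrees (angle between any of tall_bottle, beaker, detergent's own z axis and vertical above 0.52 rad).
It also fails if it takes over 67 s, if anything falls off the work surface, if the arm or the gripper's body presses on something with over 40 N, if the wrist force passes 120 N, or if a joint passes its speed limit or range.

## Working session

There is one attempt and no reset: what is moved stays moved. The work goes in short steps, Python scripts to look and compute and a shell command to move; the robot and the scene stay as the last step left them, time stands still between calls to the robot, and variables do not carry over. Pictures are saved under pics/ and viewed, about 8 in all and at most 12, crops included, and the job is handed in when it is done.

```bash
mkdir -p pics
cat > h.py <<'E'
import numpy as np, cv2
from station import manip
def snap(n):
    im,d=manip.snapshot(n); return im,d
def pts(d,c):
    "world xyz for every pixel from depth"
    K=np.array([[c['fx'],0,c['cx']],[0,c['fy'],c['cy']],[0,0,1.]])
    h,w=d.shape; u,v=np.meshgrid(np.arange(w),np.arange(h))
    s=cv2.undistortPoints(np.stack([u,v],-1).reshape(-1,1,2).astype(np.float64),K,np.array([c['k1'],0,0,0,0.])).reshape(h,w,2)
    P=np.dstack([s,np.ones((h,w))])*d[...,None]
    return P@np.array(c['rotation']).T+np.array(c['eye'])
E
python3 - <<'E'
from h import *
print(manip.observe())
for n in("scene","top"):
    c=manip.get_calibration(n);print(n,c)
    im,d=snap(n);cv2.imwrite(f"pics/{n}0.png",im);np.savez(f"{n}0.npz",im=im,d=d,P=pts(d,c))
E
```

```text
{'time_s': 0.0, 'qpos': array([ 1.21799564e+00,  3.14227747e-01, -4.80809754e-02,  1.21016181e+00,
       -1.09460884e-05,  1.57079802e+00]), 'joint_vel': array([ 3.09012105e-04,  3.13869606e-04,  1.83910910e-03,  2.48132869e-03,
       -4.21958363e-05, -3.23686062e-04]), 'effort': array([-1.84300108e-03, -5.39585853e+01,  3.39755487e+01,  1.92673010e-02,
       -2.22525900e-04, -5.45693624e-06]), 'ee_pos': array([207.12528551, 562.51565461, 230.4326724 ]), 'eef_rot': array([ 4.83351441e-04,  8.20221917e-01,  5.72044846e-01, -6.83479617e-04]), 'force': array([ 0.26342674, -0.25890809,  0.01467856]), 'wrist_torque': array([ 0.00837796,  0.01658353, -0.00199486]), 'gripper_width': 85.63979568357509}
scene {'fx': 536.8281006052662, 'fy': 536.8281006052662, 'cx': 279.3416477258066, 'cy': 221.54511789795532, 'k1': 0.01146057067685969, 'eye': array([1533.57196042,   68.92126061, 1175.5346403 ]), 'rotation': array([-0.2569169 ,  0.63175074,  0.6762555 , -0.27850171])}Traceback (most recent call last):
  File "<stdin>", line 5, in <module>
  File "h.py", line 11, in pts
    return P@np.array(c['rotation']).T+np.array(c['eye'])
           ~^~~~~~~~~~~~~~~~~~~~~~~~~~
ValueError: matmul: Input operand 1 has a mismatch in its core dimension 0, with gufunc signature (n?,k),(k,m?)->(n?,m?) (size 4 is different from 3)
```

```bash
cat > h.py <<'E'
import numpy as np, cv2
from scipy.spatial.transform import Rotation as R
from station import manip
def pts(d,c):
    "world xyz for every pixel from depth"
    K=np.array([[c['fx'],0,c['cx']],[0,c['fy'],c['cy']],[0,0,1.]])
    h,w=d.shape; u,v=np.meshgrid(np.arange(w),np.arange(h))
    s=cv2.undistortPoints(np.stack([u,v],-1).reshape(-1,1,2).astype(np.float64),K,np.array([c['k1'],0,0,0,0.])).reshape(h,w,2)
    P=np.dstack([s,np.ones((h,w))])*d[...,None]
    return P@R.from_quat(c['rotation'],scalar_first=True).as_matrix().T+c['eye']
def grab(n,tag):
    im,d=manip.snapshot(n);cv2.imwrite(f"pics/{n}{tag}.png",im)
    P=pts(d,manip.get_calibration(n));np.savez(f"{n}{tag}.npz",im=im,d=d,P=P);return im,d,P
E
python3 - <<'E'
from h import *
print(manip.get_calibration("top"))
for n in("scene","top"): grab(n,0)
E
```

```text
{'fx': 436.3210691942984, 'fy': 436.3210691942984, 'cx': 281.1201776937806, 'cy': 201.8961515173848, 'k1': 0.028215194943735974, 'eye': array([ 393.16659678,   -4.00411495, 1202.48769363]), 'rotation': array([ 0.07310388, -0.68751759,  0.71873881, -0.07341597])}
```

View pics/scene0.png

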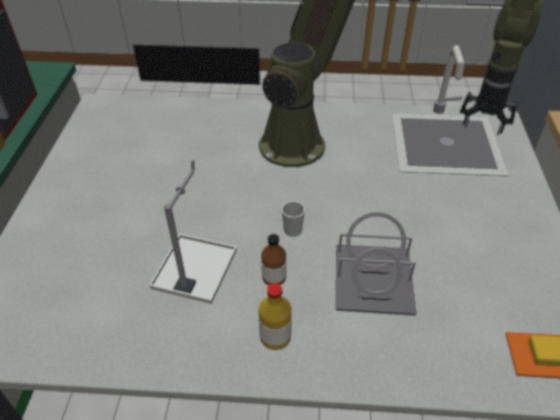

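View pics/top0.png

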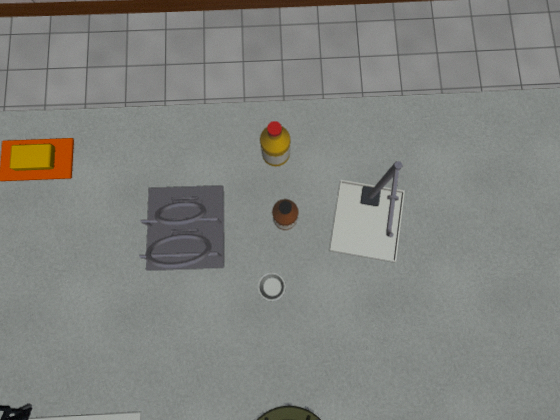

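The scene view shows the rack with the large hoop in front (376,245) and the small one behind it (377,270), and the hook at (180,190) above its tray. In the top view the rack is at (185,228), the hook bar runs (398,165) to (390,234), and the bottles and cup stand between them.

```bash
cat > m.py <<'E'
from h import *
np.set_printoptions(precision=1,suppress=True)
T=np.load("top0.npz");S=np.load("scene0.npz")
for n,D in(("top",T),("scene",S)):
    P=D['P'].reshape(-1,3);ok=D['d'].ravel()>0
    reg=lambda x0,x1,y0,y1,z0,z1:P[ok&(P[:,0]>x0)&(P[:,0]<x1)&(P[:,1]>y0)&(P[:,1]<y1)&(P[:,2]>z0)&(P[:,2]<z1)]
    print(n)
    t=reg(300,800,-100,100,-20,20);print("table z",np.median(t[:,2]))
    q=reg(250,800,100,450,7,18);r=cv2.minAreaRect(q[:,:2].astype(np.float32));print("rack plate",r,len(q))
    b=reg(200,800,-450,-150,285,318);print("bar n",len(b))
    if len(b)>5:
        l=cv2.fitLine(b[:,:2].astype(np.float32),cv2.DIST_HUBER,0,.01,.01).ravel();print(l,b.min(0),b.max(0),np.median(b[:,2]))
    b=reg(200,800,-450,-150,318,350);print("tip",len(b),b.mean(0) if len(b) else 0,b.max(0) if len(b) else 0)
    q=reg(200,800,-450,-150,12,24);print("tray",cv2.minAreaRect(q[:,:2].astype(np.float32)))
    q=reg(250,900,-130,140,40,230)
    for x in range(300,800,50):
        s=q[(q[:,0]>=x)&(q[:,0]<x+50)]
        if len(s)>20: print(x,len(s),s.min(0),s.max(0))
    q=reg(250,800,100,450,25,200)
    print("hoops",q.min(0),q.max(0),len(q))
E
python3 m.py
```

```text
top
table z 0.9032977927780621
rack plate ((530.1572265625, 280.64031982421875), (345.7019348144531, 538.4369506835938), 88.61260223388672) 4518
bar n 418
[   1.    -0.2  586.  -243.3] [ 502.5 -267.   285.4] [ 658.6 -221.6  316.7] 305.7280626568723
tip 23 [ 502.  -224.6  328.4] [ 506.6 -221.5  333.8]
tray ((582.1519165039062, -244.906982421875), (181.00738525390625, 203.33901977539062), 77.34711456298828)
350 88 [379.2  -6.8  40.5] [398.2  53.2  93.3]
400 192 [400.1 -10.3  40.2] [448.5  57.7  95. ]
550 424 [566.5 -51.9  41.1] [599.9  13.5 170.6]
600 192 [600.2 -52.3  98.5] [632.   12.1 170.9]
750 906 [750.1 -40.9  40.4] [799.9  38.3 205.4]
hoops [467.2 156.2  25.1] [667.7 357.5 152.4] 1680
scene
table z 0.25612210743781816
rack plate ((520.275390625, 276.38848876953125), (536.15234375, 343.9813537597656), 0.05111049488186836) 3562
bar n 314
[   1.    -0.2  592.7 -242.6] [ 504.4 -266.7  285.3] [ 662.7 -220.6  317.9] 304.22713219405216
tip 21 [ 505.2 -224.   324.5] [ 509.6 -220.3  331.2]
tray ((582.5955200195312, -243.41246032714844), (182.89166259765625, 206.9247283935547), 78.4832992553711)
350 232 [375.5  -4.5  40.3] [399.6  54.3  95.8]
400 287 [400.3  -7.   40.2] [449.5  58.3  94.4]
550 73 [585.7 -48.   86.2] [599.8  16.6 170. ]
600 811 [600.3 -50.9  40.3] [639.2  17.2 170.7]
750 353 [763.3 -38.4  44.2] [799.9  41.1 203.9]
hoops [466.7 158.9  25. ] [669.1 359.2 154. ] 1855
```

```bash
cat > m2.py <<'E'
from h import *
from scipy.optimize import least_squares
np.set_printoptions(precision=1,suppress=True)
for n in("top","scene"):
    D=np.load(n+"0.npz");P=D['P'];z=P[...,2];g=D['im'].mean(2)
    box=(P[...,0]>420)&(P[...,0]<720)&(P[...,1]>130)&(P[...,1]<390)&(D['d']>0)
    print(n,"gray table/plate",np.median(g[box&(z<4)]),np.median(g[box&(z>9)&(z<16)]))
    m=(box&(g<120)&(abs(z-12)<5)).astype(np.uint8)
    m=cv2.morphologyEx(m,cv2.MORPH_OPEN,np.ones((3,3)))
    r=cv2.minAreaRect(P[m>0][:,:2].astype(np.float32));print("plate",r)
    q=P[box&(z>96)];c=P[box&(z>96)]
    # hoops: z>96; separate by coordinate along slope normal
    yaw=0.
    nrm=lambda a:np.array([-np.cos(np.radians(35))*np.cos(a),-np.cos(np.radians(35))*np.sin(a),np.sin(np.radians(35))])
    s=q@nrm(0); print("normal coords hist",np.histogram(s,bins=np.arange(s.min(),s.max()+8,8)))
    for i,(lo,rad) in enumerate(((0,76),(1,60))):
        k=(s>np.median(s)-0) if 0 else None
    # tip/post/bar
    b=(D['d']>0)&(P[...,0]>480)&(P[...,0]<700)&(P[...,1]<-180)&(P[...,1]>-300)&(z>270)
    a=P[b]; a0=a[(abs(a[:,2]-303)<6)&(a[:,0]<635)]; l=cv2.fitLine(a0[:,:2].astype(np.float32),cv2.DIST_HUBER,0,.01,.01).ravel()
    d=l[:2]*np.sign(l[0]); t=(a[:,:2]-l[2:])@d; w=(a[:,:2]-l[2:])@np.array([-d[1],d[0]])
    print("bar yaw deg",np.degrees(np.arctan2(d[1],d[0])),l)
    for lo in range(-100,100,10):
        k=(t>=lo)&(t<lo+10)
        if k.any(): print(lo,k.sum(),"w",w[k].min(),w[k].max(),"z",np.median(a[k,2]),a[k,2].max())
E
python3 m2.py
```

```text
top gray table/plate 134.66666666666666 86.33333333333333
plate ((586.7176513671875, 258.060791015625), (211.61834716796875, 232.68177795410156), 89.16386413574219)
normal coords hist (array([20, 44, 57, 79, 42,  0,  0,  0,  1, 18, 18, 22, 32, 36, 48, 69, 91,
       64]), array([-438.9, -430.9, -422.9, -414.9, -406.9, -398.9, -390.9, -382.9,
       -374.9, -366.9, -358.9, -350.9, -342.9, -334.9, -326.9, -318.9,
       -310.9, -302.9, -294.9]))
bar yaw deg -12.462103 [   1.    -0.2  571.1 -240.3]
-80 16 w -4.944359691026416 3.512349878452379 z 329.78169685869665 333.79689658815744
-70 17 w -3.1485679296652074 4.014202639785809 z 315.2653863252799 330.28469492999454
-60 22 w -5.404423596486723 2.968617673298437 z 304.3229169608057 308.14549472124975
-50 23 w -4.22650792721696 4.148685207223913 z 305.18190873007484 307.6055914787829
-40 23 w -5.8154925737952095 3.4930778910205538 z 304.681705433792 307.69567469665185
-30 24 w -5.616062912492574 4.260838881982607 z 304.48963444122097 308.10083287856855
-20 24 w -5.067521241831477 4.007012387019462 z 305.373094253027 308.278638818099
-10 
[... 2236 characters left out ...]
88785473 314.68947070743104
20 13 w -6.305190322297183 3.29536899048738 z 303.6603211572517 306.18863517919783
30 16 w -4.323781746217795 3.273597336240999 z 304.0084882725759 307.4903777184769
40 11 w -6.721682881785763 3.907666716866443 z 303.0277474693388 307.61149892856497
50 16 w -5.0694670438329705 3.380718413348165 z 303.5329734385077 308.3507236874741
60 13 w -6.464641174898979 3.2464453737543852 z 302.76060830208917 307.9322819921955
70 17 w -10.158700832391911 6.1605120265655975 z 310.5878781915403 313.2386844508288
80 92 w -10.586587689938591 7.571881654432521 z 295.66763579703724 314.2369071583098
90 21 w -5.008310715837927 6.314686625272103 z 296.74835198330095 312.9799239903415
```

```bash
cat >> h.py <<'E'
np.set_printoptions(precision=4,suppress=True)
A=np.radians(35)
YR=np.radians(-0.6); RK=R.from_euler('z',YR)
U=RK.apply([-np.sin(A),0,np.cos(A)]); N=RK.apply([np.cos(A),0,np.sin(A)]); V=RK.apply([0,1,0])
def delta(p,x,z):
    "remaining move to TCP p (mm), tool x and z axes"
    s=manip.observe(); x,z=np.array(x,float),np.array(z,float)
    T=R.from_matrix(np.column_stack([x,np.cross(z,x),z])); C=R.from_quat(s['eef_rot'],scalar_first=True)
    d=(np.array(p)-s['ee_pos'])/1000; r=(T*C.inv()).as_rotvec()
    print("t",s['time_s'],"d",d,"rot",r,"rows>=",max(abs(d).max()/.0625,np.linalg.norm(d)/.0625,np.linalg.norm(r)/.187),"F",s['force'],"w",s['gripper_width'],"q",s['qpos'])
E
python3 - <<'E'
from h import *
from scipy.optimize import least_squares
for n in("top","scene"):
    D=np.load(n+"0.npz");P=D['P'];z=P[...,2]
    q=P[(P[...,0]>420)&(P[...,0]<720)&(P[...,1]>130)&(P[...,1]<390)&(D['d']>0)&(z>97)]
    s=q@N; mid=(np.percentile(s,2)+np.percentile(s,98))/2
    for nm,rad,k in(("large",76,s<mid),("small",60,s>mid)):
        a=q[k];u,v,w=a@U,a@V,a@N
        f=least_squares(lambda c:np.hypot(u-c[0],v-c[1])-rad,[u.max()-rad,v.mean()],loss='soft_l1',scale_factor=1) if 0 else least_squares(lambda c:np.hypot(u-c[0],v-c[1])-rad,[u.max()-rad,v.mean()],loss='soft_l1')
        pl=np.linalg.svd(a-a.mean(0))[2][2]
        print(n,nm,len(a),"normal",pl*np.sign(pl[2]),"w",np.percentile(w,[5,50,95]),"centre",f.x[0]*U+f.x[1]*V+(np.median(w)-4)*N)
rk=np.array([605.4,258.2,0])
for x,r in((-45,82),(45,66)): print("model",rk+RK.apply([x,0,12])+r*U)
E
```

```text
top large 396 normal [ 0.7851 -0.0029  0.6193] w [464.6248 471.528  474.9946] centre [513.7724 258.2477  85.2696]
top small 239 normal [ 0.7752 -0.0172  0.6314] w [539.3828 546.0515 548.8875] centre [613.6497 256.8274  72.5443]
scene large 356 normal [ 0.8118 -0.014   0.5838] w [466.5486 472.5299 477.8839] centre [517.1559 258.7185  82.1914]
scene small 230 normal [ 0.8038 -0.0127  0.5948] w [540.2371 546.0646 551.6068] centre [615.5977 257.9111  69.8015]
model [513.3718 259.1638  79.1705]
model [612.5436 258.1252  66.064 ]
```

```bash
cat > a.py <<'E'
from h import *
CL=np.array([515,258.6,82.]);CS=np.array([614,257.6,69.5])
if __name__=="__main__":
    print("pre"); delta(CL+141*U,N,-U); print("grasp");delta(CL+61*U,N,-U)
E
python3 a.py
```

```text
pre
t 0.15 d [ 0.227  -0.3032 -0.0332] rot [ 0.3698 -0.5362 -1.1878] rows>= 7.244204018696576 F [-0.3436  0.8752 -0.4894] w 85.3707311403046 q [ 1.218   0.3141 -0.0478  1.2102  0.      1.5708]
grasp
t 0.15 d [ 0.2728 -0.3037 -0.0987] rot [ 0.3698 -0.5362 -1.1878] rows>= 7.244204018696576 F [-0.3436  0.8752 -0.4894] w 85.3707311403046 q [ 1.218   0.3141 -0.0478  1.2102  0.      1.5708]
```

```bash
python3 -m pendant '[[[0.0284,-0.0379,0.005,0.0462,-0.067,-0.1485,0.5],[0.0284,-0.0379,0.005,0.0462,-0.067,-0.1485,0.5],[0.0284,-0.0379,0.005,0.0462,-0.067,-0.1485,0.5],[0.0284,-0.0379,0.005,0.0462,-0.067,-0.1485,0.5],[0.0284,-0.0379,0,0.0462,-0.067,-0.1485,0.5],[0.0284,-0.0379,-0.01,0.0462,-0.067,-0.1485,0.5],[0.0284,-0.0379,-0.02,0.0462,-0.067,-0.1485,0.5],[0.0284,-0.0379,-0.02,0.0462,-0.067,-0.1485,0.5],[0,0,0,0,0,0,0.5]]]'; python3 a.py
```

```text
time_s: 1.27
ee_pos: [438.4, 248.2, 196.3]
eef_rot: [0.002, 0.951, -0.025, 0.307]
force: [-0.2, 0.1, -0.4]
gripper_width: 42.7
pre
t 1.275 d [-0.0043  0.0112  0.0012] rot [-0.0109  0.0142  0.0388] rows>= 0.22850031424172187 F [-0.1914  0.1303 -0.4425] w 42.749497687177055 q [ 0.8049 -0.1902 -0.8525  0.4591 -0.4499  2.324 ]
grasp
t 1.275 d [ 0.0416  0.0107 -0.0644] rot [-0.0109  0.0142  0.0388] rows>= 1.238184187050862 F [-0.1914  0.1303 -0.4425] w 42.749497687177055 q [ 0.8049 -0.1902 -0.8525  0.4591 -0.4499  2.324 ]
```

```bash
python3 -m pendant '[[[-0.0043,0.0112,0.001,-0.0109,0.0142,0.0388,0.5],[0.0115,0,-0.0164,0,0,0,0.5],[0.0115,0,-0.0164,0,0,0,0.5],[0.0115,0,-0.0164,0,0,0,0.5],[0,0,0,0,0,0,0.5]]]'; python3 a.py
python3 - <<'E'
from h import *
im,d,P=grab("scene",1); cv2.imwrite("pics/c1.png",cv2.resize(im[150:330,290:470],None,fx=3,fy=3)); grab("top",1)
E
```

```text
time_s: 1.9
ee_pos: [470.9, 270.0, 153.2]
eef_rot: [-0.003, 0.954, 0.003, 0.301]
force: [0.5, 0.9, 0.3]
gripper_width: 42.9
pre
t 1.9 d [-0.0368 -0.0106  0.0443] rot [-0.005   0.0007 -0.0177] rows>= 0.936822290277947 F [0.4885 0.8908 0.2549] w 42.870972935016404 q [ 0.7604 -0.069  -0.864   0.3002 -0.4003  2.2273]
grasp
t 1.9 d [ 0.0091 -0.011  -0.0212] rot [-0.005   0.0007 -0.0177] rows>= 0.40959609765190924 F [0.4885 0.8908 0.2549] w 42.870972935016404 q [ 0.7604 -0.069  -0.864   0.3002 -0.4003  2.2273]
```

View pics/c1.png

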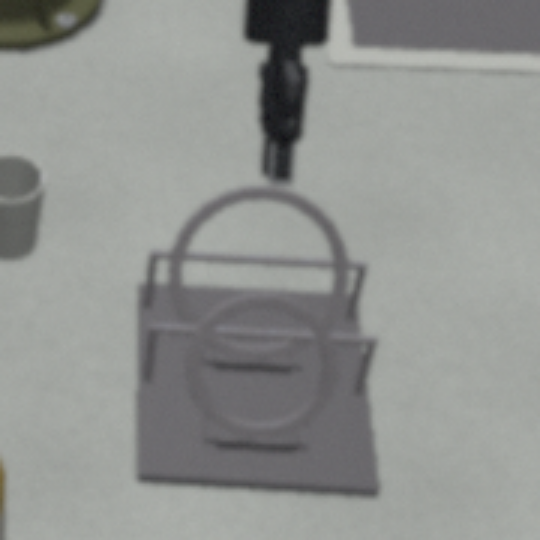

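The crop shows the gripper just above the large hoop's top (280,185), slightly right of centre. That agrees with the measured 11 mm y error.

```bash
python3 -m pendant '[[[0,-0.0105,0,-0.005,0,-0.0177,0.5],[0,0,0,0,0,0,0.5],[0.0045,0,-0.0105,0,0,0,0.5],[0.0045,0,-0.0105,0,0,0,0.5],[0,0,0,0,0,0,0.5]]]'; python3 a.py
```

```text
time_s: 2.62
ee_pos: [480.7, 260.4, 134.3]
eef_rot: [0.0, 0.953, -0.005, 0.303]
force: [0.3, 0.3, -0.8]
gripper_width: 42.7
pre
t 2.625 d [-0.0465 -0.001   0.0632] rot [-0.0029  0.0043 -0.0007] rows>= 1.2554196762311887 F [ 0.3236  0.3359 -0.7774] w 42.730283515201506 q [ 0.7343 -0.0348 -0.8884  0.2362 -0.3996  2.2165]
grasp
t 2.625 d [-0.0006 -0.0015 -0.0024] rot [-0.0029  0.0043 -0.0007] rows>= 0.04576863318078168 F [ 0.3236  0.3359 -0.7774] w 42.730283515201506 q [ 0.7343 -0.0348 -0.8884  0.2362 -0.3996  2.2165]
```

```bash
python3 -m pendant '[[[0,0,-0.001,0,0,0,0.5],[0,0,0,0,0,0,0],[0,0,0,0,0,0,0],[0,0,0,0,0,0,0],[0,0,0,0,0,0,0],[0,0,0,0,0,0,0]]]' 90; python3 a.py|tail -1
python3 - <<'E'
from h import *
im,d,P=grab("top",2); cv2.imwrite("pics/c2.png",cv2.resize(im[170:300,100:260],None,fx=4,fy=4))
E
```

```text
time_s: 3.38
ee_pos: [480.5, 260.2, 132.9]
eef_rot: [0.0, 0.953, -0.005, 0.302]
force: [1.7, -0.0, -2.3]
gripper_width: 8.2
t 3.375 d [-0.0005 -0.0012 -0.0009] rot [-0.0023  0.0036 -0.0005] rows>= 0.02561212960173521 F [ 1.7219 -0.0304 -2.2505] w 8.175562431918445 q [ 0.7341 -0.0325 -0.8899  0.2333 -0.3996  2.2165]
```

```bash
cat >> a.py <<'E'
HM=np.array([583.5,-242.3,300.]);YB=np.radians(-12.5)
B=np.array([np.cos(YB),np.sin(YB),0]);L=np.array([-B[1],B[0],0])
def hook(s,z,rad,th=40,side=0):
    "to hoop centre at bar coord s, centre z (rel. bar), rad=centre to TCP"
    t=np.radians(th);zt=-np.cos(t)*np.array([0,0,1])-np.sin(t)*L
    delta(HM+s*B+[0,0,z]+side*L-rad*zt,B,zt)
E
python3 -m pendant '[[[-0.013,0,0.0185,0,0,0,0],[-0.02,0,0.0287,0,0,0,0],[-0.02,0,0.0287,0,0,0,0],[-0.01,0,0.04,0,0,0,0],[0,0,0.05,0,0,0,0],[0,0,0.03,0,0,0,0]]]'; python3 -c "
from a import *
hook(-135,-18,61)"
```

```text
time_s: 4.18
ee_pos: [411.8, 256.6, 328.7]
eef_rot: [0.003, 0.954, -0.004, 0.298]
force: [0.4, 0.8, -4.0]
gripper_width: 7.6
t 4.175 d [ 0.0484 -0.4314 -0.    ] rot [-0.6056  0.6564 -0.4072] rows>= 6.946388754528063 F [ 0.382   0.8275 -3.9543] w 7.591153163077239 q [ 0.8601 -0.3015 -0.6049  0.8495 -0.4524  2.3416]
```

```bash
python3 -m pendant '[[[0,-0.03,0.006,-0.0606,0.0656,-0.0407,0],[0,-0.0431,0.006,-0.0606,0.0656,-0.0407,0],[0,-0.0431,0.004,-0.0606,0.0656,-0.0407,0],[0,-0.0431,0,-0.0606,0.0656,-0.0407,0],[0,-0.0431,0,-0.0606,0.0656,-0.0407,0],[0,-0.0431,0,-0.0606,0.0656,-0.0407,0],[0,-0.0431,0,-0.0606,0.0656,-0.0407,0],[0.005,-0.0431,0,-0.0606,0.0656,-0.0407,0],[0.01,-0.0431,0,-0.0606,0.0656,-0.0407,0],[0.01,-0.0431,0,-0.0606,0.0656,-0.0407,0],[0,0,0,0,0,0,0],[0,0,0,0,0,0,0]]]'; python3 -c "
from a import *
hook(-135,-18,61)"
```

```text
time_s: 5.68
ee_pos: [433.8, -170.1, 343.8]
eef_rot: [0.341, 0.933, -0.106, -0.051]
force: [-0.0, 0.2, -2.6]
gripper_width: 7.8
t 5.675 d [ 0.0264 -0.0047 -0.015 ] rot [-0.0003 -0.0235  0.0157] rows>= 0.49233362585173046 F [-0.0415  0.2059 -2.5604] w 7.7904738536908065 q [ 0.0749  0.1639 -0.1727  1.5069 -0.6569  1.9647]
```

Correct to the entry pose, then look at the hoop against the hook.

```bash
python3 -m pendant '[[[0.02,-0.0047,-0.015,0,-0.0235,0.0157,0],[0,0,0,0,0,0,0],[0,0,0,0,0,0,0]]]'
cat > look.py <<'E'
import sys
from a import *
tag=sys.argv[1]
a,_,P1=grab("scene",tag);b,_,P2=grab("top",tag)
c=np.hstack([cv2.resize(a[110:320,100:270],(400,494)),cv2.resize(b[120:300,300:446],(400,494))]);cv2.imwrite(f"pics/l{tag}.png",c)
E
python3 look.py 3; python3 -c "
from a import *
hook(-135,-18,61)
for n in('scene','top'):
    D=np.load(n+'3.npz');q=D['P'][D['d']>0];r=(q-HM);s=r@B;l=r@L;z=r[:,2]
    k=(s>-165)&(s<-100)&(abs(l)<100)&(z>-120)&(z<30)
    k&=np.hypot(l,z+18)<85
    print(n,k.sum())
    k2=k&(l<10); print('s',np.percentile(s[k2],[5,50,95]),'l min',l[k].min(),'z min',z[k].min())
    A=np.column_stack([l,z,np.ones(len(l))])[k2&(l<20)];print('s=al+bz+c',np.linalg.lstsq(A,s[k2&(l<20)],rcond=None)[0])
"
```

```text
time_s: 6.05
ee_pos: [453.2, -172.6, 329.6]
eef_rot: [0.339, 0.935, -0.101, -0.036]
force: [-0.7, -0.1, -2.9]
gripper_width: 7.4
t 6.15 d [ 0.0067 -0.0021 -0.0008] rot [-0.0028  0.0029 -0.0028] rows>= 0.11331605616356537 F [ 0.3968  0.1651 -3.0149] w 7.702962557534487 q [ 0.0688  0.1736 -0.1858  1.439  -0.6624  1.9343]
scene 532
s [-145.8921 -138.3857 -134.5967] l min -82.87654207348233 z min -102.55606239047529
s=al+bz+c [   0.0048    0.0247 -137.5876]
top 260
s [-148.2212 -144.7181 -139.1793] l min -80.4842741221913 z min -97.21010989477702
s=al+bz+c [   0.002    -0.018  -145.4037]
```

View pics/l3.png

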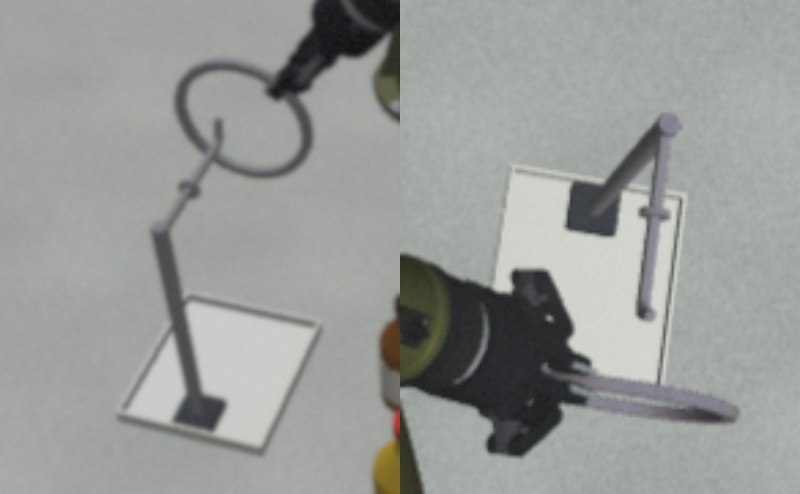

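The scene half shows the hoop upright around the hook's tip line, with the tip at (218,122) inside the hole. The top half shows it square to the bar, and the measured centre is within about 2 mm of plan. I'll advance along the bar.

```bash
python3 -m pendant '[[[0.02,-0.0055,0,0,0,0,0],[0.0293,-0.0065,0,0,0,0,0],[0.0293,-0.0065,0,0,0,0,0],[0.0293,-0.0065,0,0,0,0,0],[0.0293,-0.0065,0,0,0,0,0],[0.02,-0.0044,0,0,0,0,0],[0,0,0,0,0,0,0]]]'; python3 -c "
from a import *
hook(32,-18,61);hook(32,-65,61)"
```

```text
time_s: 7.02
ee_pos: [613.5, -207.4, 332.6]
eef_rot: [0.338, 0.935, -0.1, -0.035]
force: [-1.2, -0.1, -2.8]
gripper_width: 7.7
t 7.025 d [ 0.0097 -0.0035 -0.0039] rot [-0.0043  0.004  -0.0054] rows>= 0.17623951856387451 F [-1.1829 -0.1007 -2.7779] w 7.659462624300534 q [-0.0009  0.4649  0.2239  1.4997 -0.6753  1.8435]
t 7.025 d [ 0.0097 -0.0035 -0.0509] rot [-0.0043  0.004  -0.0054] rows>= 0.8306392451954762 F [-1.1829 -0.1007 -2.7779] w 7.659462624300534 q [-0.0009  0.4649  0.2239  1.4997 -0.6753  1.8435]
```

```bash
python3 -m pendant '[[[0.008,-0.0035,-0.004,-0.004,0.004,-0.005,0],[0,0,-0.015,0,0,0,0],[0,0,-0.015,0,0,0,0],[0,0,-0.008,0,0,0,0],[0,0,0,0,0,0,0]]]'; python3 -c "
from a import *
hook(32,-65,61)"; python3 look.py 4
```

```text
time_s: 7.65
ee_pos: [619.4, -210.2, 287.1]
eef_rot: [0.34, 0.934, -0.101, -0.039]
force: [-0.1, -0.1, -2.7]
gripper_width: 7.8
t 7.65 d [ 0.0038 -0.0007 -0.0053] rot [-0.0009 -0.0034 -0.0007] rows>= 0.10589902358126735 F [-0.0799 -0.0577 -2.6865] w 7.796142242552856 q [-0.0041  0.4961  0.1667  1.4205 -0.6784  1.8462]
```

View pics/l4.png

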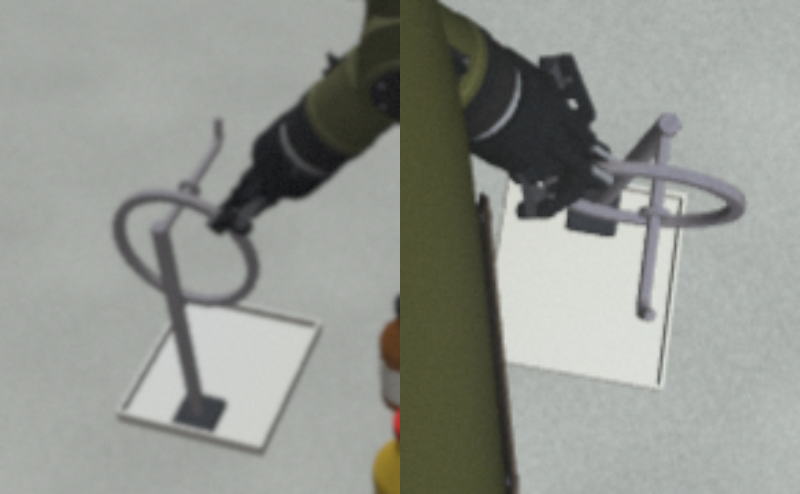

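The large hoop is between the collar (188,188) and the post (160,230), with the bar through it. I'll lower it in small steps and watch the force.

```bash
python3 -m pendant '[[[0.003,-0.0007,-0.004,0,0,0,0],[0,0,0,0,0,0,0]]]'|grep -E "pos|force"; python3 -m pendant '[[[0,0,-0.002,0,0,0,0],[0,0,0,0,0,0,0]]]'|grep -E "pos|force"; python3 -m pendant '[[[0,0,-0.002,0,0,0,0],[0,0,0,0,0,0,0]]]'|grep -E "pos|force"
```

```text
ee_pos: [623.6, -211.1, 284.9]
force: [-0.9, -0.0, -3.4]
ee_pos: [623.9, -211.1, 283.3]
force: [0.2, -0.9, -3.8]
ee_pos: [624.1, -211.4, 282.6]
force: [-0.7, 2.5, 0.3]
```

Contact: the bar now carries the hoop's weight. Release and back off along the fingers.

```bash
python3 -m pendant '[[[0,0,0,0,0,0,0.3],[0,0,0,0,0,0,0.35],[0,0,0,0,0,0,0.35],[0,0,0,0,0,0,0.35],[0.0014,0.0063,0.0077,0,0,0,0.35],[0.0028,0.0125,0.0153,0,0,0,0.35],[0.0042,0.019,0.023,0,0,0,0.35],[0.0042,0.019,0.023,0,0,0,0.35],[0.0042,0.019,0.023,0,0,0,0.35],[0,0.02,0.03,0,0,0,0.35]]]'; python3 look.py 5; python3 -c "
from a import *
for n in('scene','top'):
    D=np.load(n+'5.npz');q=D['P'][D['d']>0];r=(q-HM);s=r@B;l=r@L;z=r[:,2]
    k=(s>5)&(s<58)&(abs(l)<110)&(z>-160)&(z<-18)&(abs(np.hypot(l,z+65)-76)<14)
    print(n,k.sum(),'s',np.percentile(s[k],[5,50,95]),'l',l[k].min(),l[k].max(),'z',z[k].min())
"
```

```text
time_s: 9.75
ee_pos: [640.2, -113.0, 409.2]
eef_rot: [0.341, 0.934, -0.103, -0.037]
force: [0.2, 0.8, -0.1]
gripper_width: 29.6
scene 534 s [29.6734 36.8616 40.3179] l -81.26393365515328 83.3722764389759 z -148.7434804491918
top 405 s [28.2602 30.3008 37.6722] l -82.40099688988985 80.22619237684204 z -145.24088704781911
```

View pics/l5.png

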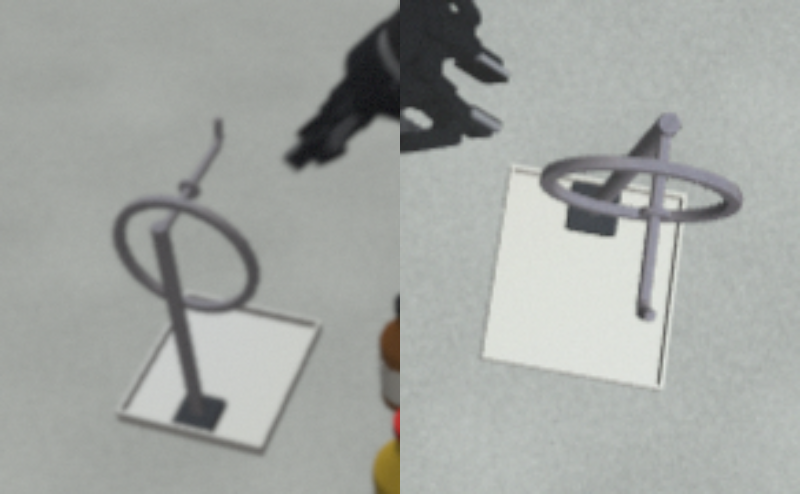

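The large hoop hangs freely on the back seat, with s ≈ 34 mm, z ≈ -66 mm and y ≈ 0. Now the small one.

```bash
python3 -c "
from a import *
delta(CS+145*U,N,-U)"
```

```text
t 9.85 d [-0.1104  0.3703 -0.2238] rot [ 0.6096 -0.6557  0.4076] rows>= 7.1447953760805225 F [ 0.5454 -0.4218  0.4179] w 30.052108877623553 q [ 0.14    0.5849  0.5822  1.848  -0.6498  2.0243]
```

```bash
python3 -m pendant '[[[-0.011,0.038,0,0.061,-0.0656,0.0408,0.5],[-0.011,0.038,0,0.061,-0.0656,0.0408,0.5],[-0.011,0.038,0,0.061,-0.0656,0.0408,0.5],[-0.011,0.038,0,0.061,-0.0656,0.0408,0.5],[-0.011,0.038,0,0.061,-0.0656,0.0408,0.5],[-0.011,0.038,-0.02,0.061,-0.0656,0.0408,0.5],[-0.011,0.038,-0.04,0.061,-0.0656,0.0408,0.5],[-0.011,0.038,-0.05,0.061,-0.0656,0.0408,0.5],[-0.011,0.038,-0.05,0.061,-0.0656,0.0408,0.5],[-0.011,0.03,-0.05,0.061,-0.0656,0.0408,0.5],[0,0,0,0,0,0,0.5]]]'; python3 -c "
from a import *
delta(CS+145*U,N,-U)"
```

```text
time_s: 11.22
ee_pos: [523.1, 264.7, 191.4]
eef_rot: [-0.009, 0.951, -0.0, 0.308]
force: [-0.5, 0.3, -0.2]
gripper_width: 42.6
t 11.225 d [ 0.0078 -0.0063 -0.0032] rot [-0.0177  0.0157 -0.0151] rows>= 0.1676980725393959 F [-0.5344  0.272  -0.2349] w 42.634676242390775 q [ 0.6669 -0.061  -0.7709  0.334  -0.3566  2.1416]
```

```bash
python3 -m pendant '[[[0.0078,-0.0063,-0.003,-0.0177,0.0157,-0.0151,0.5],[0,0,0,0,0,0,0.5],[0.0143,0,-0.0205,0,0,0,0.5],[0.0143,0,-0.0205,0,0,0,0.5],[0.0143,0,-0.0205,0,0,0,0.5],[0,0,0,0,0,0,0.5]]]'|tail -2; python3 -c "
from a import *
delta(CS+45*U,N,-U)
D=grab('top',6);q=D[2][D[1]>0]
w=(q-CS)@N;u=(q-CS)@U;v=(q-CS)@V
k=(abs(w)<14)&(abs(np.hypot(u,v)-60)<14)&(u>-20);print(k.sum(),np.median(w[k]),v[k].min(),v[k].max(),u[k].max())
cv2.imwrite('pics/c6.png',cv2.resize(D[0][170:300,110:270],None,fx=4,fy=4))"
```

```text
force: [0.3, 0.4, -0.5]
gripper_width: 42.8
t 11.975 d [-0.0077 -0.0076 -0.0424] rot [-0.0146  0.0257  0.0098] rows>= 0.7005951234300114 F [ 0.2886  0.3542 -0.4946] w 42.796316205049656 q [ 0.5867  0.1077 -0.7219  0.1894 -0.3352  2.0868]
221 5.669546336757199 -68.85201621315562 67.59700784475727 67.09104738345562
```

View pics/c6.png

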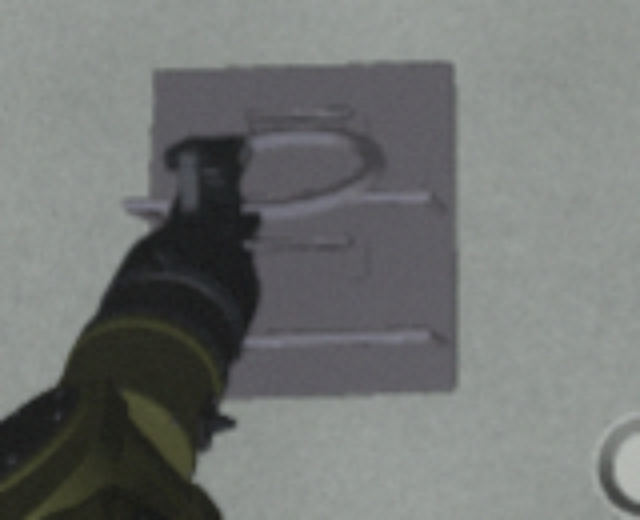

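The small hoop sits where measured. The tool is about 30 mm off its plane on the upper side, still short of the rim, so I'll correct across the plane before going in.

```bash
python3 -m pendant '[[[-0.015,-0.0038,-0.007,-0.0146,0.0257,0.0098,0.5],[0,0,0,0,0,0,0.5],[0,0,0,0,0,0,0.5]]]'|tail -2; python3 -c "
from a import *
delta(CS+75*U,N,-U)"
```

```text
force: [-0.2, 0.1, -1.5]
gripper_width: 43.0
t 12.4 d [-0.011  -0.0051 -0.0163] rot [-0.0029  0.0043 -0.0007] rows>= 0.3256368424971538 F [-0.2327  0.0988 -1.4936] w 43.034372836538665 q [ 0.5942  0.0936 -0.7263  0.2229 -0.3318  2.0852]
```

```bash
python3 -m pendant '[[[-0.011,-0.005,-0.013,0,0.004,0,0.5],[0,0,0,0,0,0,0.5],[0,0,0,0,0,0,0.5]]]'|tail -2; python3 -c "
from a import *
delta(CS+75*U,N,-U)"
```

```text
force: [-0.3, 0.9, -0.1]
gripper_width: 42.6
t 12.775 d [ 0.0015  0.0003 -0.0024] rot [-0.0028 -0.0001 -0.0014] rows>= 0.045696572012774765 F [-0.3317  0.8706 -0.1484] w 42.64205711943949 q [ 0.5981  0.0903 -0.7662  0.1913 -0.3314  2.0895]
```

```bash
python3 -m pendant '[[[0.0068,0,-0.0095,0,0,0,0.5],[0,0,0,0,0,0,0.5],[0.006,0,-0.009,0,0,0,0.5],[0,0,0,0,0,0,0.5]]]'|tail -2; python3 -c "
from a import *
delta(CS+45*U,N,-U)"
```

```text
force: [-0.4, -1.1, -0.1]
gripper_width: 42.4
t 13.275 d [ 0.0046  0.     -0.007 ] rot [-0.0028 -0.0001 -0.0011] rows>= 0.1338630804248859 F [-0.3591 -1.0639 -0.0639] w 42.38396690149271 q [ 0.5815  0.1407 -0.7668  0.1355 -0.3231  2.0744]
```

```bash
python3 -m pendant '[[[0.0045,0,-0.007,0,0,0,0.5],[0,0,0,0,0,0,0.5],[0,0,0,0,0,0,0],[0,0,0,0,0,0,0],[0,0,0,0,0,0,0],[0,0,0,0,0,0,0],[0,0,0,0,0,0,0]]]' 90; python3 -c "
from a import *
delta(CS+45*U,N,-U)"
```

```text
time_s: 14.15
ee_pos: [588.9, 257.9, 106.3]
eef_rot: [0.0, 0.954, -0.005, 0.301]
force: [1.5, 0.8, -1.5]
gripper_width: 7.8
t 14.15 d [-0.0007  0.      0.0001] rot [-0.0029  0.0007 -0.0008] rows>= 0.016334067067576823 F [ 1.4877  0.7787 -1.5415] w 7.834872708152968 q [ 0.5757  0.1592 -0.7665  0.115  -0.3208  2.0694]
```

Gripped on the same width as before. Lift out along the leaning plane, then up.

```bash
python3 -m pendant '[[[-0.012,0,0.0175,0,0,0,0],[-0.017,0,0.0245,0,0,0,0],[-0.02,0,0.0287,0,0,0,0],[-0.02,0,0.0287,0,0,0,0],[-0.03,0,0.045,0,0,0,0],[-0.035,0,0.05,0,0,0,0],[-0.035,0,0.04,0,0,0,0],[0,0,0,0,0,0,0]]]'; python3 -c "
from a import *
hook(-135,-5,45)"
```

```text
time_s: 15.15
ee_pos: [411.5, 255.5, 344.5]
eef_rot: [-0.0, 0.955, -0.005, 0.298]
force: [0.5, 0.3, -1.8]
gripper_width: 7.5
t 15.15 d [ 0.0465 -0.4403 -0.015 ] rot [-0.6125  0.6573 -0.405 ] rows>= 7.088681634739779 F [ 0.5172  0.2546 -1.8331] w 7.521589037560364 q [ 0.8543 -0.3118 -0.5766  0.8817 -0.4453  2.3379]
```

```bash
python3 -m pendant '[[[0,-0.03,0.004,-0.061,0.0656,-0.0407,0],[0,-0.0431,0.002,-0.061,0.0656,-0.0407,0],[0,-0.0431,0,-0.061,0.0656,-0.0407,0],[0,-0.0431,0,-0.061,0.0656,-0.0407,0],[0,-0.0431,0,-0.061,0.0656,-0.0407,0],[0,-0.0431,0,-0.061,0.0656,-0.0407,0],[0,-0.0431,0,-0.061,0.0656,-0.0407,0],[0.008,-0.0431,0,-0.061,0.0656,-0.0407,0],[0.01,-0.0431,-0.005,-0.061,0.0656,-0.0407,0],[0.01,-0.0431,-0.005,-0.061,0.0656,-0.0407,0],[0,0,0,0,0,0,0],[0,0,0,0,0,0,0]]]'; python3 -c "
from a import *
hook(-135,-5,45)"
```

```text
time_s: 16.65
ee_pos: [436.7, -176.6, 321.6]
eef_rot: [0.344, 0.931, -0.107, -0.06]
force: [0.1, -0.3, -2.0]
gripper_width: 7.5
t 16.65 d [ 0.0212 -0.0082  0.0079] rot [ 0.006  -0.0403  0.0243] rows>= 0.38562188424187854 F [ 0.0604 -0.2789 -1.9943] w 7.472069377427966 q [ 0.0627  0.1929 -0.1946  1.4715 -0.6629  1.9619]
```

```bash
python3 -m pendant '[[[0.02,-0.008,0.007,0.006,-0.04,0.024,0],[0,0,0,0,0,0,0],[0,0,0,0,0,0,0]]]'|tail -2; python3 look.py 7; python3 -c "
from a import *
hook(-135,-5,45)
for n in('scene','top'):
    D=np.load(n+'7.npz');q=D['P'][D['d']>0];r=(q-HM);s=r@B;l=r@L;z=r[:,2]
    k=(s>-165)&(s<-100)&(abs(np.hypot(l,z+5)-60)<12)
    k2=k&(l<20);print(n,k.sum(),'s',np.percentile(s[k2],[5,50,95]),'l min',l[k].min(),'z min',z[k].min(),z[k&(abs(l)<15)].max())
"
```

```text
force: [-0.1, -0.9, -2.3]
gripper_width: 7.5
t 17.125 d [ 0.002  -0.002   0.0016] rot [-0.0025  0.     -0.0023] rows>= 0.052257396236916734 F [-0.4583  0.1301 -2.1951] w 7.7038201861459985 q [ 0.0484  0.1763 -0.1859  1.4239 -0.6669  1.9098]
scene 636 s [-139.071  -132.1607 -127.9258] l min -64.42807609249593 z min -74.90251105311677 58.605219552508174
top 551 s [-142.6362 -138.6665 -133.2581] l min -64.60423211964523 z min -70.97985462101587 61.81251744595545
```

View pics/l7.png

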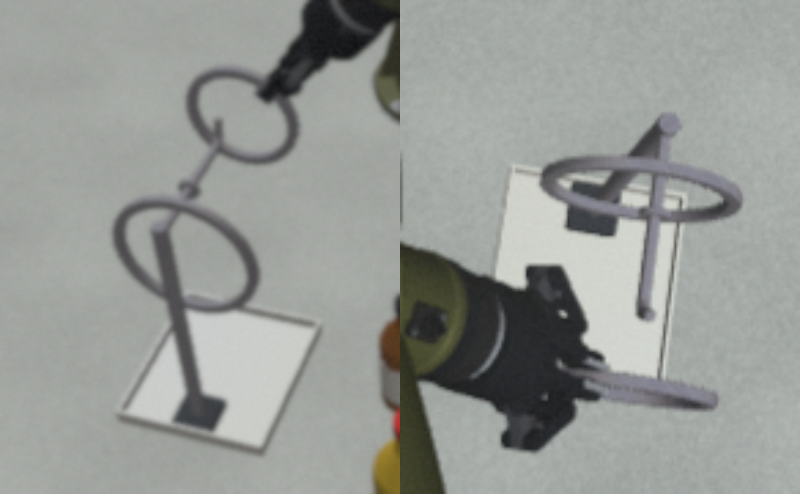

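The small hoop is square to the bar with the tip inside its hole (about 19 mm below the rim), and the large hoop is undisturbed. Advance to about -40 mm.

```bash
python3 -m pendant '[[[0.015,-0.005,0.001,0,0,0,0],[0.025,-0.0056,0,0,0,0,0],[0.025,-0.0056,0,0,0,0,0],[0.02,-0.0045,0,0,0,0,0],[0,0,0,0,0,0,0],[0,0,0,0,0,0,0]]]'|grep force; python3 -c "
from a import *
hook(-40,-5,45);hook(-40,-49,45)"
```

```text
force: [0.2, 0.2, -2.2]
t 17.875 d [ 0.0046 -0.0012  0.0017] rot [-0.0026 -0.0012 -0.0034] rows>= 0.08001729831257422 F [ 0.2469  0.1581 -2.1966] w 7.530468467356894 q [ 0.0049  0.3382  0.0264  1.4406 -0.6756  1.8539]
t 17.875 d [ 0.0046 -0.0012 -0.0423] rot [-0.0026 -0.0012 -0.0034] rows>= 0.6811999964441224 F [ 0.2469  0.1581 -2.1966] w 7.530468467356894 q [ 0.0049  0.3382  0.0264  1.4406 -0.6756  1.8539]
```

```bash
python3 -m pendant '[[[0.003,-0.001,-0.008,-0.0026,0,-0.003,0],[0,0,-0.014,0,0,0,0],[0,0,-0.01,0,0,0,0],[0,0,0,0,0,0,0],[0,0,0,0,0,0,0]]]'|grep force; python3 -c "
from a import *
hook(-40,-49,45)"
```

```text
force: [0.3, 0.4, -1.5]
t 18.5 d [ 0.0031 -0.0005 -0.0076] rot [-0.0001 -0.003  -0.0006] rows>= 0.13139046528460757 F [ 0.3231  0.379  -1.5354] w 8.04610629215601 q [ 0.0046  0.3562 -0.029   1.3715 -0.6776  1.8575]
```

```bash
python3 -m pendant '[[[0.002,-0.0005,-0.005,0,0,0,0],[0,0,0,0,0,0,0]]]'|grep -E "pos|force"; python3 -m pendant '[[[0,0,-0.002,0,0,0,0],[0,0,0,0,0,0,0]]]'|grep -E "pos|force";python3 -m pendant '[[[0,0,-0.002,0,0,0,0],[0,0,0,0,0,0,0]]]'|grep -E "pos|force"
```

```text
ee_pos: [550.0, -205.5, 288.2]
force: [0.3, 0.3, -1.0]
ee_pos: [550.3, -205.6, 286.8]
force: [-1.6, 0.4, -1.0]
ee_pos: [550.5, -205.8, 286.5]
force: [-0.7, 2.4, 1.9]
```

Contact again; release and back away.

```bash
python3 -m pendant '[[[0,0,0,0,0,0,0.3],[0,0,0,0,0,0,0.35],[0,0,0,0,0,0,0.35],[0,0,0,0,0,0,0.35],[0.0014,0.0063,0.0077,0,0,0,0.35],[0.0028,0.0125,0.0153,0,0,0,0.35],[0.0042,0.019,0.023,0,0,0,0.35],[0.0042,0.019,0.023,0,0,0,0.35],[0.0042,0.019,0.023,0,0,0,0.35],[0,0.02,0.03,0,0,0,0.35],[0,0.02,0.02,0,0,0,0.35],[0,0,0,0,0,0,0.35]]]'; python3 -m pendant '[[[0,0,0,0,0,0,0.35],[0,0,0,0,0,0,0.35],[0,0,0,0,0,0,0.35],[0,0,0,0,0,0,0.35],[0,0,0,0,0,0,0.35],[0,0,0,0,0,0,0.35],[0,0,0,0,0,0,0.35],[0,0,0,0,0,0,0.35]]]'|grep force; python3 look.py 8; python3 -c "
from a import *
for n in('scene','top'):
    D=np.load(n+'8.npz');D0=np.load(n+'5.npz')if 0 else None;q=D['P'][D['d']>0];r=(q-HM);s=r@B;l=r@L;z=r[:,2]
    for a,b,c,ra in((5,58,65,76),(-75,-5,49,60)):
        k=(s>a)&(s<b)&(z<-14)&(abs(np.hypot(l,z+c)-ra)<14)
        print(n,k.sum(),'s',np.percentile(s[k],[5,50,95]),'l',l[k].min(),l[k].max(),'z',z[k].min())
    m=D['im'];d0=np.load(n+'0.npz');P0,P8=d0['P'],D['P']
    for nm,x,y,R_,h in(('cup',411,25,60,40),('tall',604,-18,60,40),('det',785,0,65,40)):
        f=lambda P:P[(np.hypot(P[...,0]-x,P[...,1]-y)<R_)&(P[...,2]>h)&(P[...,2]<210)].mean(0)
        print(nm,f(P8)-f(P0))
"
```

```text
time_s: 20.75
ee_pos: [567.5, -84.7, 435.6]
eef_rot: [0.341, 0.934, -0.102, -0.036]
force: [-0.6, 0.6, -1.0]
gripper_width: 30.1
force: [0.2, -0.1, -0.6]
scene 542 s [29.9773 36.9844 40.2534] l -80.94846390156569 83.0375277825442 z -148.73954522008103
scene 341 s [-42.8292 -35.9431 -32.0716] l -65.67701826066659 66.6981880913617 z -119.3709907229752
cup [-0.1019  0.1835  0.1579]
tall [0.0653 0.0212 0.1427]
det [ 0.0703  0.0909 -0.12  ]
top 422 s [28.3313 30.4465 37.637 ] l -81.21823128811846 79.87976484866927 z -146.12051188369446
top 317 s [-44.3551 -41.4988 -35.1691] l -63.72048740913989 64.42111999235098 z -111.77634075976516
cup [  2.7682 -10.8749   0.4325]
tall [ -5.0021   5.6902 -15.0628]
det [12.7369 -6.5882 28.5606]
```

View pics/l8.png

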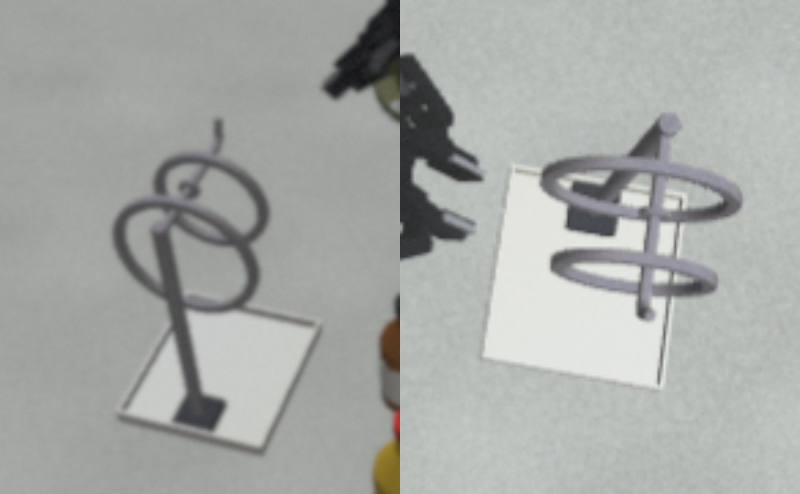

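Both hoops hang in their seats and the gripper is clear. The scene view has the bottles and cup within 0.3 mm of their places; the top view is blocked by the arm there.

```bash
python3 -c "
from station import manip
print(manip.close_job())"
```

```text
the job is handed in; nothing more can be done
None
```

Both hoops are hanging on the J-hook, released and clear of the gripper. I handed the job in at about 22 s of robot time; it gives no verdict.

I gripped each hoop at the top of its rim, lifted it out along its leaning plane, passed it over the tip and lowered it until the bar took its weight. Then I opened the fingers and backed off.

| Hoop | Position along the bar (x) | Sideways (y) | Centre below bar | Allowed x |
|---|---|---|---|---|
| Larger (back seat) | about +34 mm | within 1 mm | about 66 mm | 3 to 62 mm |
| Smaller (front seat) | about -39 mm | within 1 mm | about 50 mm | -78 to -3 mm |

- **Agreement between cameras:** the two views differ by about 6 mm along the bar and up to about 8 mm in the height of the rims. Averages are shown above. Each camera sees a different side of the rim, and both readings put each hoop in its seat.
- **Stillness:** I let both hoops settle for over a second after the last release. I checked speed only indirectly: the larger hoop's position was unchanged between pictures taken about 12 s apart. The smaller hoop's position was measured only once after release.
- **Bottles and cup:** the scene camera shows all three within 0.3 mm of where they started. The same check from the top camera gave offsets of 10 to 30 mm. I put that down to the arm blocking its view and did not repeat it with the arm out of the way.
- **Approach to the smaller hoop:** it first ended about 30 mm off the hoop's plane. I corrected it before touching the rim.

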